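# Clear the cutting station and zero its length counter

## Robot

A 6-joint arm with a two-finger parallel gripper is mounted at the origin on the work surface. World frame = base frame: x ahead of the robot, y to its left, z up, the work surface at z = 0. Lengths are in m, angles in degrees, forces in N, time in s.
With the tool pointing down it reaches from about 0.35 to 0.875 m from the base axis. Payload 4.2 kg.
Tool frame: the origin (TCP) lies on the front face of the gripper's body, between the roots of the fingers; the fingertips stand 70 mm ahead of it and the grasp point (between the pads) lies 51 mm ahead of it (r.nose_length is the distance from the TCP to the fingertips, in m); z points along the fingers, y is the direction in which the jaws open and shut (so a half turn about z gives the same grasp; the last joint's range is limited). The gripper opens to 87 mm and grips with 3 to 60 N. Pads are 19 mm wide; open, the fingers measure 117 mm over their backs; the gripper's body (75 mm by 190 mm) begins 51 mm behind the grasp point.
Start: joints at [-58.694, 22.042, 0.453, 0, -68.411, -14.817], TCP at [0.177, -0.599, 0.292] pointing down, gripper open.
Joint ranges: [-179.83, 179.83], [-69.29, 118.12], [-61.27, 80.66], [-181.25, 117.63], [-171.15, -9.14], [-177.46, 177.46]. Speed limits (degrees/s): [159.86, 159.86, 180, 180, 180, 180].

## Interface

Orientations are given as a 3x3 rotation matrix whose columns are the frame's x, y, z axes.
In Python, from station import telemetry, capture, order, r gives the robot as it stands.
- The arm moves only by the tool drive_tool, never from a script. Its argument "series" is a list of rows, each a list of 4 numbers: the shift along the tool's x, y, z as a fraction of full scale, then the turn about the tool's z as a fraction of full scale. In form: [[dx, dy, dz, turn], ...]. A call has 1 to 10 rows; each row is the pose to reach, as a shift and turn from the pose commanded when the call began, along the tool's axes at that moment; what a row does not reach only later rows make up. Full scale, the value 1, is 0.12 m for a shift and 2 rad for a turn. A row lasts 1/8 s, in which the tool goes at most 62.5 mm and 10.7 degrees, less where a joint would pass 70% of its speed; a pose out of reach is approached as far as the arm can. A call with a number of a shift or a turn outside -1 to 1 is refused whole. A call with a gripper value outside its range is refused whole. "fingers" is the finger opening in mm, from 0 to 87, set as the call begins (left out, the last holds). The fingers move at their own pace and stop on an object; the grip force is fixed at half the most. Time passes only in rows, so rows that repeat a pose let the fingers close. It gives the time, the measured TCP pose, the force and the opening at its end, in the units of the state.
- telemetry.sense(): the state, without advancing time (a new reading comes with each control period).
- capture(name): name is "scene" or "side" or "wrist"; returns a dict with "color" (400x640x3 uint8, blue, green, red), "fx", "fy", "cx", "cy" (pixels), "k1" (the pictures are not rectified: a ray, as slopes to the right and down, at radius r is drawn at 1 + k1 r^2 times it, then the intrinsics apply), "eye" and "attitude" of the camera in the world; the wrist camera has in their place "mount" (4x4, takes a point from camera to tool coordinates, whose origin is the TCP and whose axes are the flange's). Camera axes: x right, y up, looking along -z (the intrinsics and any distortion apply to the point x, -y, -z); pixel columns grow to the right and rows downward; lengths in m; the calibration is good to about 2 mm. A picture is of the moment at which its call begins: read the wrist's pose just before it. There is no depth.
- order.finish_job(): hands the job in, once; it reports no verdict.
The state is a dict: "time_s": time; "joints": joint angles; "joint_velocities": joint speeds; "effort": joint torques, N m; "tcp_pos": TCP position; "ee_rot": TCP orientation; "wrist_force": force on the tool from outside, world axes, zero at the start; "moment": the same for the moment, N m; "gripper_width": opening from 0.0 (shut) to 1.0 (fully open).
Only numpy, scipy, OpenCV 4.12 (cv2) and the standard library are available. Lean on these libraries where they do the work, as an engineer would, in place of code of your own. Each camera call takes 0.05 s, during which the arm holds its last target. There are 200 camera calls.

## Task

Get the cutting station ready for the next job: first use the hand sweeper to sweep the three metal offcuts (brass bar, red channel, steel tube) well inside the yellow scrap pan, without touching them with the gripper, and then turn the orange reset knob on the length counter counterclockwise all the way back to its zero stop. Leave the sweeper standing upright on the bench outside the pan, and leave the can, tools, carton and mug where they are.

Things in the scene. Friction and masses are not known exactly. Their poses are not given: they have to be found in the camera images.
- reset_knob (a joint): Angle of the orange bar-shaped reset knob on top of the grey length counter, 0 = against its zero stop (white line of the knob points at the red mark and red pin), up to 4.4 rad; grows as the knob turns clockwise seen from above, so it is wound back counterclockwise. It stays where it is left (friction about 0.06 N m).
- knob_grip (a point): Point on the knob's vertical axis at the height to grip, 98 mm above the bench; turns with the knob. The knob's orange bar is 62 long, 16 wide, 32 high (72 to 104 mm above the bench); x runs along the bar towards the pointer end, z up. Below the bar is a hub of 38 mm diameter; the red stop pin rises to 70 mm above the bench.
- counter: Grey box of the length counter, 110 (x) by 140 (y) by 60 mm high, fixed to the bench, with small rollers reaching 20 mm further out at its +y side; the knob's axis is at its middle. Origin: centre of the underside. The zero mark lies from the knob's axis towards the counter's own +x.
- sweeper: Hand sweeper, loose, standing upright: blue block with black rubber foot, 40 (x) by 84 (y) by 45 mm high, and on it a black upright grip 24 (x) by 64 (y) mm from 45 to 115 mm above its underside. Origin: centre of the underside, z up; either 84 mm wide face pushes. 0.28 kg.
- scrap_pan: Yellow scrap pan fixed to the bench, 130 (x) by 372 (y) mm outside, with walls 4 thick and 34 mm high on three sides; the whole -x side (facing the robot) is open and the dark floor is level with the bench. Origin: centre of the underside: the mouth line is at x = -65 mm, the back wall at +61 to +65, side walls at y = +-182 to 186.
- offcut_bar: Brass-coloured solid bar offcut, 68 (x) by 32 (y) by 26 mm high, 0.3 kg, loose. Origin: centre of the underside.
- offcut_channel: Red U-channel offcut, 70 (x) by 36 (y) by 28 mm high, 0.12 kg, loose, open side up. Origin: centre of the underside.
- offcut_tube: Bare steel square-tube offcut, 64 (x) by 34 (y) by 28 mm high, 0.12 kg, loose. Origin: centre of the underside.
- oil_can: Bystander: green can, 58 mm diameter, 95 mm high, standing among the offcuts. Origin: centre of the underside.
- rotary_tool: Bystander: grey rotary hand tool lying flat, about 180 (x, from -70 to +106 mm) by 42 by 45 mm high. Origin: underside.
- multimeter: Bystander: yellow multimeter lying flat, 145 (x) by 72 (y) by 40 mm high. Origin: centre of the underside.
- carton: Bystander: small cardboard box, 110 (x) by 75 (y) by 50 mm high. Origin: centre of the underside.
- mug: Bystander: blue mug, 76 mm diameter, 88 mm high, handle at its +y side. Origin: centre of the underside.

How it is judged:
By the outcome, as a careful person would: the job done as asked, in the order asked, and still so for the second after the job is handed in, with the robot touching nothing.
It also fails if it takes over 72 s, if anything falls off the work surface, if the arm or the gripper's body presses on something with over 40 N, if the wrist force passes 120 N, or if a joint passes its speed limit or range.

## Working session

There is one attempt and no reset: what is moved stays moved. The work goes in short steps, Python scripts to look and compute and a tool call to move; the robot and the scene stay as the last step left them, time stands still between calls to the robot, and variables do not carry over. Pictures are saved under pics/ and viewed, about 8 in all and at most 12, crops included, and the job is handed in when it is done.

Besides the shell and the picture viewer there is one more tool, called after "Call:" as name([rows], argument=value, ...), one row to a line, values as JSON. drive_tool: Moves the arm, as the interface text tells. Shift numbers are shares of 0.12 m and turn numbers shares of 2 rad, none past 1 either way. Its arguments: {"type":"object","properties":{"series":{"type":"array","items":{"type":"array","items":{"type":"number","minimum":-1,"maximum":1}}},"fingers":{"type":"number"}},"required":["series"]}

```bash
ls; mkdir -p pics
python3 - <<'E'
from station import telemetry, capture, order, r
import cv2,pickle
s=telemetry.sense(); print({k:s[k] for k in('time_s','tcp_pos','ee_rot','gripper_width')})
for n in('scene','side'):
    c=capture(n); cv2.imwrite(f'pics/{n}0.png',c['color']); pickle.dump(c,open(f'{n}0.pkl','wb'))
    print(n,{k:v for k,v in c.items() if k!='color'})
c=capture('wrist');print(c['mount'],c['fx'])
E
```

```text
pics
{'time_s': 0.0, 'tcp_pos': array([ 0.17728226, -0.59886113,  0.29115976]), 'ee_rot': array([[-9.58939640e-01, -2.83609374e-01, -6.99961885e-04],
       [-2.83610223e-01,  9.58937462e-01,  2.04604234e-03],
       [ 9.09428865e-05,  2.16054745e-03, -9.99997662e-01]]), 'gripper_width': 0.9954651657006611}
scene {'fx': 407.4591368383015, 'fy': 407.4591368383015, 'cx': 312.7397566915995, 'cy': 203.27621490032365, 'k1': 0.03676031740128623, 'eye': array([ 0.87848721, -0.52833032,  0.97568261]), 'attitude': array([[ 0.81335943, -0.46722931,  0.3466168 ],
       [ 0.5817595 ,  0.65167064, -0.48670449],
       [ 0.00152261,  0.5975133 ,  0.80185755]])}
side {'fx': 503.46847599650846, 'fy': 503.46847599650846, 'cx': 316.71905259344607, 'cy': 195.51638768548068, 'k1': -0.0866210737129086, 'eye': array([0.08639623, 1.19507105, 0.97149291]), 'attitude': array([[-0.95778984,  0.1452817 , -0.24805615],
       [-0.28648096, -0.5538789 ,  0.7817588 ],
       [-0.02381782,  0.819824  ,  0.57212002]])}
[[-4.79337196e-04  9.59433271e-01  2.81935398e-01  7.75615714e-02]
 [ 9.99999885e-01  4.50212290e-04  1.68082800e-04  9.21556367e-05]
 [ 3.43334499e-05  2.81935446e-01 -9.59433376e-01 -9.24984718e-02]
 [ 0.00000000e+00  0.00000000e+00  0.00000000e+00  1.00000000e+00]] 313.3346134274165
```

View pics/scene0.png

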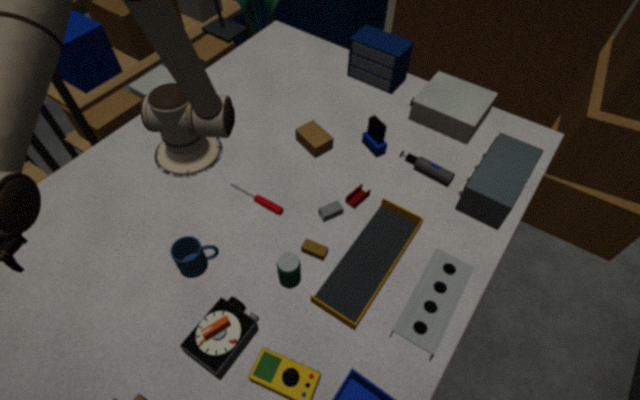

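View pics/side0.png

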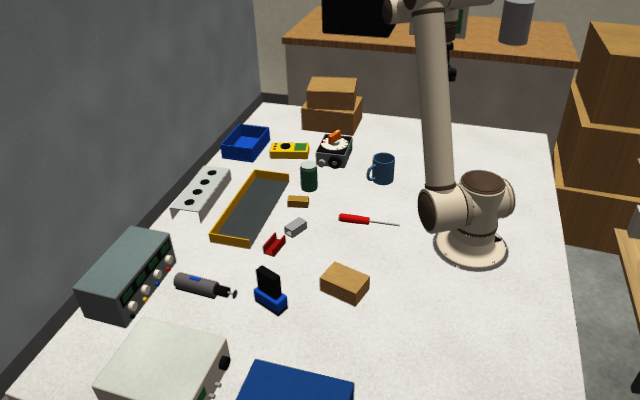

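The scene view shows the pan (corners near 390,203 and 320,300), brass (314,248), steel (331,211), red (358,196), sweeper (375,137), can (289,268) and counter (219,335). The side view shows the same layout. Next I'll cast rays.

```bash
cat > h.py <<'E'
import numpy as np, cv2, pickle
def K(c): return np.array([[c['fx'],0,c['cx']],[0,c['fy'],c['cy']],[0,0,1.]])
def pose(c,s=None):
    if 'eye' in c: return np.array(c['eye']),np.array(c['attitude'])
    M=np.array(c['mount']); R=s['ee_rot']; return s['tcp_pos']+R@M[:3,3], R@M[:3,:3]
def cast(c,uv,z,s=None):
    """pixels -> world points on plane z"""
    e,A=pose(c,s); d=np.array([c['k1'],0,0,0,0.])
    u=cv2.undistortPoints(np.array(uv,float).reshape(-1,1,2),K(c),d)[:,0]
    D=np.c_[u[:,0],-u[:,1],-np.ones(len(u))]@A.T
    return e+D*((z-e[2])/D[:,2])[:,None]
def proj(c,P,s=None):
    e,A=pose(c,s); q=(np.array(P,float)-e)@A; q=q*[1,-1,-1]
    return cv2.projectPoints(q,np.zeros(3),np.zeros(3),K(c),np.array([c['k1'],0,0,0,0.]))[0][:,0]
def ortho(c,x0,x1,y0,y1,z,mm,s=None):
    """top view: image up = +x, left = +y"""
    xs=np.arange(x1,x0,-mm/1000); ys=np.arange(y1,y0,-mm/1000)
    X,Y=np.meshgrid(xs,ys,indexing='ij')
    m=proj(c,np.c_[X.ravel(),Y.ravel(),np.full(X.size,z)],s).astype(np.float32).reshape(*X.shape,2)
    return cv2.remap(c['color'],m[...,0],m[...,1],cv2.INTER_LINEAR)
def grid(o,x1,y1,mm):
    for k in range(-20,20):
        v=k*0.1
        i=int((x1-v)*1000/mm); j=int((y1-v)*1000/mm)
        if 0<=i<o.shape[0]: cv2.line(o,(0,i),(o.shape[1],i),(255,0,255),1); cv2.putText(o,f'x{v:.1f}',(2,i-2),0,.4,(255,0,255))
        if 0<=j<o.shape[1]: cv2.line(o,(j,0),(j,o.shape[0]),(255,0,255),1); cv2.putText(o,f'y{v:.1f}',(j+2,10),0,.4,(255,0,255))
    return o
E
python3 - <<'E'
from h import *
for n,px in (('scene',[(390,203),(422,218),(354,325),(314,300),(314,248),(331,211),(358,196),(375,137),(289,268),(219,335),(285,375)]),('side',[(288,176),(212,238),(298,202),(295,228),(273,243),(270,290),(335,138)])):
    c=pickle.load(open(n+'0.pkl','rb')); print(n); print(cast(c,px,0.02).round(3)[:,:2].tolist())
E
```

```text
scene
[[0.648, 0.184], [0.748, 0.19], [0.756, -0.185], [0.642, -0.19], [0.556, -0.069], [0.524, 0.06], [0.559, 0.152], [0.474, 0.396], [0.538, -0.156], [0.511, -0.39], [0.691, -0.37]]
side
[[0.631, -0.194], [0.738, 0.186], [0.547, -0.054], [0.513, 0.076], [0.553, 0.16], [0.493, 0.34], [0.543, -0.504]]
```

Run:
```python
from h import *
o=[]
for n in('scene','side'):
    c=pickle.load(open(n+'0.pkl','rb'))
    a=ortho(c,.35,.80,-.5,.5,.028,1.25); o.append(grid(a,.80,.5,1.25)[:, :800])
im=np.vstack(o); im=im[:,:]; print(im.shape)
cv2.imwrite('pics/o1.png',cv2.resize(im,(800,720)) if im.shape[0]<=600 else cv2.resize(im,None,fx=600/im.shape[0],fy=600/im.shape[0]))
# masks -> world
for n in('scene','side'):
    c=pickle.load(open(n+'0.pkl','rb')); hsv=cv2.cvtColor(c['color'],cv2.COLOR_BGR2HSV)
    # sharp knob: orange
    for nm,lo,hi,z,win in (('knob',(3,150,120),(18,255,255),.104,(.4,.65,-.5,-.28)),('red',(0,140,60),(6,255,255),.028,(.48,.63,.08,.22)),('brass',(12,100,50),(28,255,255),.026,(.49,.61,-.12,-.01)),('blue',(105,150,40),(125,255,255),.045,(.4,.58,.28,.45)),('blk',(0,0,0),(180,255,45),.115,(.4,.58,.28,.45)),('green',(50,60,20),(95,255,120),.095,(.45,.62,-.22,-.08))):
        m=cv2.inRange(hsv,lo,hi); ys,xs=np.nonzero(m)
        if len(xs)==0: continue
        P=cast(c,np.c_[xs,ys],z)[:,:2]
        k=(P[:,0]>win[0])&(P[:,0]<win[1])&(P[:,1]>win[2])&(P[:,1]<win[3]); P=P[k]
        if len(P)<5: print(n,nm,len(P)); continue
        (cx,cy),(w,h),a=cv2.minAreaRect((P*1000).astype(np.float32)); print(n,nm,len(P),round(cx),round(cy),round(w),round(h),round(a))
```

```text
(722, 800, 3)
scene knob 109 532 -392 64 56 33
scene red 94 555 146 72 31 81
scene brass 252 558 -70 67 32 11
scene blue 141 489 358 48 85 63
scene blk 366 514 368 177 112 84
scene green 78 581 -203 46 47 46
side knob 44 507 -368 102 46 80
side red 286 545 170 92 50 81
side brass 240 547 -51 71 63 9
side blue 416 474 385 55 102 67
side blk 573 503 401 155 95 1
side green 184 528 -115 50 79 17
```

View pics/o1.png

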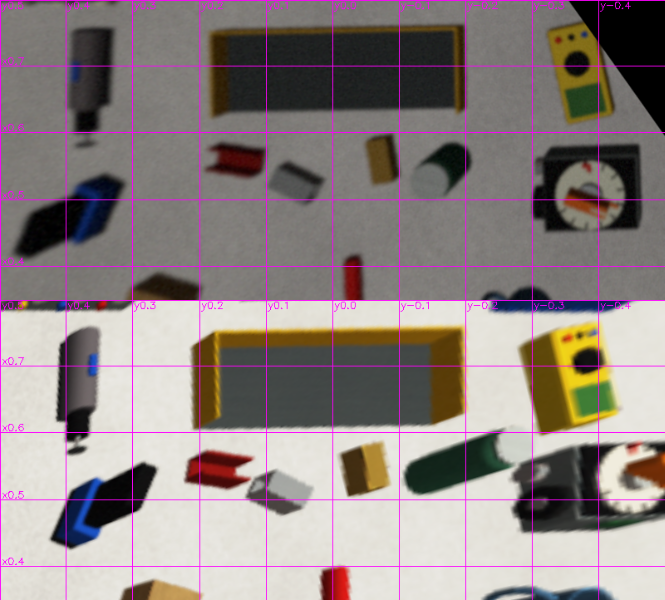

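From the top view: pan about x .63–.76, y ±.185. Brass (.554,−.063), steel (.522,.063), red (.55,.155), can about (.55,−.18), sweeper (~.48,.37), knob (~.52,−.39). I'll move over for a wrist look.

Call:
drive_tool([
  [-0.45, 0.4, -0.35, 0.07],
  [-0.95, 0.85, -0.75, 0.144],
  [-0.95, 0.85, -0.75, 0.144],
  [-0.95, 0.85, -0.75, 0.144],
])

```text
time_s: 0.65
tcp_pos: [0.2593, -0.4676, 0.3853]
ee_rot: [[-1.0, -0.004, 0.004], [-0.004, 1.0, -0.004], [-0.004, -0.004, -1.0]]
wrist_force: [-0.8, 0.2, -0.4]
gripper_width: 1.001
```

Call:
drive_tool([
  [-0.5, 0.5, 0, 0],
  [-1, 1, 0, 0],
  [-1, 1, 0, 0],
  [-1, 1, 0, 0],
])

```text
time_s: 1.15
tcp_pos: [0.3792, -0.3478, 0.381]
ee_rot: [[-1.0, -0.003, -0.002], [-0.003, 1.0, 0.001], [0.002, 0.001, -1.0]]
wrist_force: [-0.1, -0.6, -0.5]
gripper_width: 1.0
```

```bash
cat > look.py <<'E'
import sys; from station import telemetry,capture; import cv2,pickle
n=sys.argv[1]; s=telemetry.sense(); c=capture('wrist'); pickle.dump((c,s),open(n+'.pkl','wb')); print(s['time_s'],s['tcp_pos'].round(4),s['joints'].round(1))
E
python3 look.py w1
```

```text
1.15 [ 0.3792 -0.3478  0.381 ] [-24.4   8.2  -5.8  -0.  -76.1 -65.4]
```

Call:
drive_tool([
  [-0.4, 0.5, 0, 0],
  [-0.8, 1, 0, 0],
  [-0.8, 1, 0, 0],
])

```text
time_s: 1.58
tcp_pos: [0.4745, -0.2286, 0.3814]
ee_rot: [[-1.0, 0.0, -0.001], [0.0, 1.0, 0.0], [0.001, 0.0, -1.0]]
wrist_force: [0.3, -0.6, 0.4]
gripper_width: 1.001
```

Call:
drive_tool([
  [0, 0.5, 0, 0],
  [0, 1, 0, 0],
  [0, 1, 0, 0],
])

```text
time_s: 1.95
tcp_pos: [0.4736, -0.1075, 0.3819]
ee_rot: [[-1.0, -0.003, -0.001], [-0.003, 1.0, 0.0], [0.001, 0.0, -1.0]]
wrist_force: [-1.0, 0.9, 0.5]
gripper_width: 1.002
```

Call:
drive_tool([
  [0, 0.5, 0, 0],
  [0, 1, 0, 0],
  [0, 1, 0, 0],
])

```text
time_s: 2.33
tcp_pos: [0.4741, 0.012, 0.3818]
ee_rot: [[-1.0, -0.003, -0.001], [-0.003, 1.0, -0.0], [0.001, -0.0, -1.0]]
wrist_force: [0.4, 0.1, -0.5]
gripper_width: 0.999
```

Call:
drive_tool([
  [0, 0.5, 0, 0],
  [0, 1, 0, 0],
  [0, 1, 0, 0],
  [0, 1, 0, 0],
])

```text
time_s: 2.82
tcp_pos: [0.4743, 0.1292, 0.3818]
ee_rot: [[-1.0, 0.002, -0.001], [0.002, 1.0, -0.001], [0.001, -0.001, -1.0]]
wrist_force: [0.1, -1.6, -0.9]
gripper_width: 1.001
```

```bash
python3 look.py w2
python3 - <<'E'
from h import *
c,s=pickle.load(open('w1.pkl','rb')); a=ortho(c,.42,.62,-.5,-.28,.104,.8,s); a=cv2.resize(grid(a,.62,-.28,.8),None,fx=1,fy=1)
c,s=pickle.load(open('w2.pkl','rb')); b=ortho(c,.40,.80,-.25,.48,.028,1,s); b=grid(b,.80,.48,1)
im=np.zeros((b.shape[0]+a.shape[0]-60,800,3),np.uint8); print(a.shape,b.shape)
im=np.zeros((600,740,3),np.uint8); im[:b.shape[0],:b.shape[1]]=b[:, :740]; h=min(600-b.shape[0],a.shape[0]); im[b.shape[0]:b.shape[0]+h,:a.shape[1]]=a[:h]
d=c['color'][::-1,::-1]; d=cv2.resize(d,(310,194)); im[400:594,425:735]=d
cv2.imwrite('pics/o2.png',im)
E
```

```text
2.825 [0.4743 0.1292 0.3818] [  34.2    5.7   -8.6    0.   -75.8 -124.3]
(250, 275, 3) (400, 730, 3)
```

View pics/o2.png

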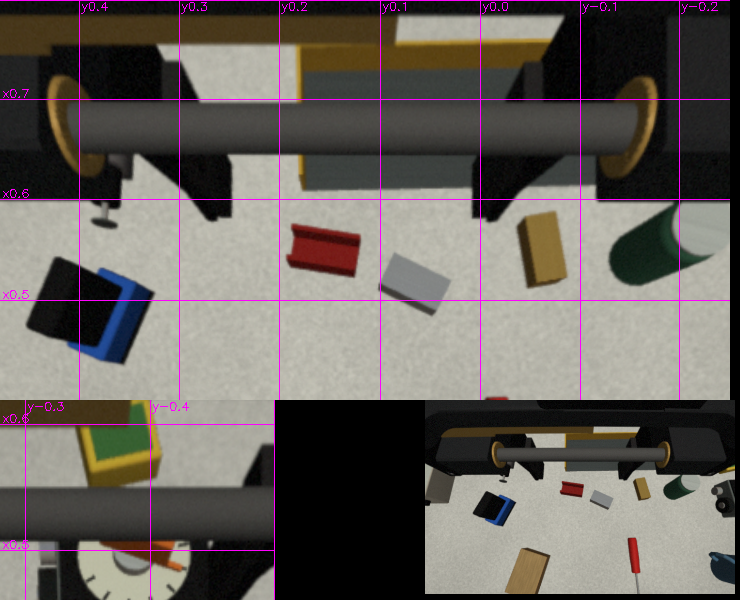

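The wrist view gives me, at 1 mm/px: red (.55,.155), steel (.52,.065), brass (.553,−.061), pan mouth at x≈.625 and pan side wall at y≈.183. The sweeper is at about (.485,.370), long axis at about −23°. I'm going to grasp it now.

Call:
drive_tool([
  [-0.05, 0.5, 0.4, 0.09],
  [-0.09, 1, 0.8, 0.18],
  [-0.09, 1, 0.8, 0.2],
  [-0.09, 1, 0.8, 0.2],
], fingers=87)

```text
time_s: 3.38
tcp_pos: [0.4849, 0.2498, 0.2843]
ee_rot: [[-0.921, 0.39, -0.003], [0.39, 0.921, -0.003], [0.002, -0.004, -1.0]]
wrist_force: [-0.5, -0.8, 0.6]
gripper_width: 0.996
```

Call:
drive_tool([
  [0.2, 0.46, 0.2, 0],
  [0.39, 0.93, 0.4, 0],
  [0.39, 0.93, 0.4, 0],
  [0.39, 0.93, 0.4, 0],
])

```text
time_s: 3.88
tcp_pos: [0.4859, 0.3706, 0.239]
ee_rot: [[-0.921, 0.391, 0.001], [0.391, 0.921, -0.0], [-0.001, 0.0, -1.0]]
wrist_force: [-0.0, 0.2, 0.5]
gripper_width: 0.995
```

```bash
python3 look.py w3
python3 - <<'E'
from h import *
c,s=pickle.load(open('w3.pkl','rb'));print(s['ee_rot'].round(3))
a=ortho(c,.38,.60,.25,.5,.115,.5,s); a=grid(a,.60,.5,.5)
cv2.imwrite('pics/o3.png',a)
E
```

```text
3.875 [0.4859 0.3706 0.239 ] [  52.5   23.    -6.     0.   -60.9 -165.5]
[[-0.921  0.391  0.001]
 [ 0.391  0.921 -0.   ]
 [-0.001  0.    -1.   ]]
```

View pics/o3.png

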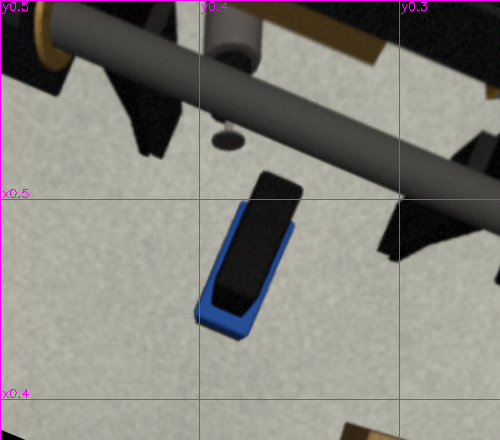

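The grip top is at (258,240), which is (.480,.371), angle −23° as planned. I'm descending and closing.

Call:
drive_tool([
  [0.045, -0.02, 0.3, 0],
  [0.045, -0.02, 0.6, 0],
  [0.045, -0.02, 0.83, 0],
  [0.045, -0.02, 0.83, 0],
])

```text
time_s: 4.42
tcp_pos: [0.4791, 0.3694, 0.1381]
ee_rot: [[-0.92, 0.391, -0.002], [0.391, 0.92, -0.003], [0.001, -0.003, -1.0]]
wrist_force: [0.1, -0.1, -0.4]
gripper_width: 1.0
```

Call:
drive_tool([
  [0, 0, 0, 0],
  [0, 0, 0, 0],
  [0, 0, 0, 0],
  [0, 0, 0, 0],
  [0, 0, 0, 0],
  [0, 0, 0, 0],
], fingers=0)

```text
time_s: 5.18
tcp_pos: [0.4791, 0.3718, 0.1386]
ee_rot: [[-0.921, 0.389, -0.0], [0.389, 0.921, -0.0], [0.0, -0.0, -1.0]]
wrist_force: [-0.5, -0.5, 0.4]
gripper_width: 0.403
```

Call:
drive_tool([
  [0, 0, 0, 0],
  [0, 0, 0, 0],
  [0, 0, 0, 0],
  [0, 0, 0, 0],
])

```text
time_s: 5.68
tcp_pos: [0.4792, 0.3718, 0.1385]
ee_rot: [[-0.921, 0.39, -0.0], [0.39, 0.921, 0.0], [0.0, 0.0, -1.0]]
wrist_force: [0.8, 0.9, -0.8]
gripper_width: 0.275
```

The gripper holds 24 mm, so the grasp is good. Next: lift, turn and carry to behind the steel tube, keeping the sweeper face normal at −15°.

Call:
drive_tool([
  [0, 0, -0.35, 0],
  [0, 0, -0.7, 0],
  [-0.1, -0.2, -0.75, -0.09],
  [-0.2, -0.5, -0.75, -0.18],
  [-0.3, -0.7, -0.75, -0.27],
  [-0.39, -0.92, -0.75, -0.36],
  [-0.39, -0.92, -0.75, -0.45],
  [-0.39, -0.92, -0.75, -0.54],
  [-0.39, -0.92, -0.75, -0.63],
  [-0.39, -0.92, -0.75, -0.63],
])

```text
time_s: 6.92
tcp_pos: [0.4788, 0.2515, 0.2281]
ee_rot: [[-0.654, -0.756, -0.001], [-0.756, 0.654, -0.001], [0.002, 0.001, -1.0]]
wrist_force: [-0.2, 0.3, -2.6]
gripper_width: 0.273
```

Call:
drive_tool([
  [0.29, -0.21, 0, -0.09],
  [0.58, -0.42, 0, -0.18],
  [0.58, -0.42, 0, -0.227],
  [0.58, -0.42, 0, -0.227],
  [0.58, -0.42, 0, -0.227],
])

```text
time_s: 7.55
tcp_pos: [0.472, 0.1665, 0.2285]
ee_rot: [[-0.256, -0.967, -0.0], [-0.967, 0.256, -0.0], [0.0, 0.0, -1.0]]
wrist_force: [0.4, 0.9, -2.1]
gripper_width: 0.275
```

Call:
drive_tool([
  [0.35, -0.06, 0, 0],
  [0.7, -0.125, 0, 0],
  [0.7, -0.125, 0, 0],
  [0.7, -0.125, 0.3, 0],
  [0.7, -0.125, 0.5, 0],
  [0.7, -0.125, 0.65, 0],
  [0.7, -0.125, 0.73, 0],
  [0.7, -0.125, 0.73, 0],
])

```text
time_s: 8.55
tcp_pos: [0.4653, 0.0816, 0.1407]
ee_rot: [[-0.254, -0.967, -0.001], [-0.967, 0.254, -0.001], [0.001, 0.001, -1.0]]
wrist_force: [-0.5, 0.0, -2.5]
gripper_width: 0.271
```

Call:
drive_tool([
  [0, -0.1, 0, 0],
  [0, -0.2, 0, 0],
  [0, -0.3, 0, 0],
  [0, -0.4, 0, 0],
  [0, -0.5, 0, 0],
  [0, -0.6, 0, 0],
  [0, -0.7, 0, 0],
  [0, -0.8, 0, 0],
  [0, -0.9, 0, 0],
  [0, -1, 0, 0],
])

```text
time_s: 9.8
tcp_pos: [0.582, 0.0505, 0.141]
ee_rot: [[-0.254, -0.967, -0.0], [-0.967, 0.254, -0.0], [0.0, 0.0, -1.0]]
wrist_force: [-0.7, 0.5, -3.0]
gripper_width: 0.275
```

Call:
drive_tool([
  [0, -0.1, 0, 0],
  [0, -0.2, 0, 0],
  [0, -0.3, 0, 0],
  [0, -0.4, 0, 0],
  [0, -0.5, 0, 0],
  [0, -0.56, 0, 0],
  [0, -0.6, 0, 0],
  [0, -0.6, 0, 0],
])

```text
time_s: 10.8
tcp_pos: [0.6513, 0.0323, 0.141]
ee_rot: [[-0.254, -0.967, 0.001], [-0.967, 0.254, 0.0], [-0.0, -0.001, -1.0]]
wrist_force: [-0.2, 0.3, -2.0]
gripper_width: 0.27
```

```bash
cat > top.py <<'E'
import sys; from station import capture; from h import *
n=sys.argv[1]; o=[]
for k in('side','scene'):
    c=capture(k); a=ortho(c,.42,.78,-.25,.25,.028,.85); o.append(grid(a,.78,.25,.85)[:300])
im=np.vstack(o)
c=capture('side'); cv2.imwrite(f'pics/{n}.png',im[:600])
E
python3 top.py p1
```

```text
(no output)
```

View pics/p1.png

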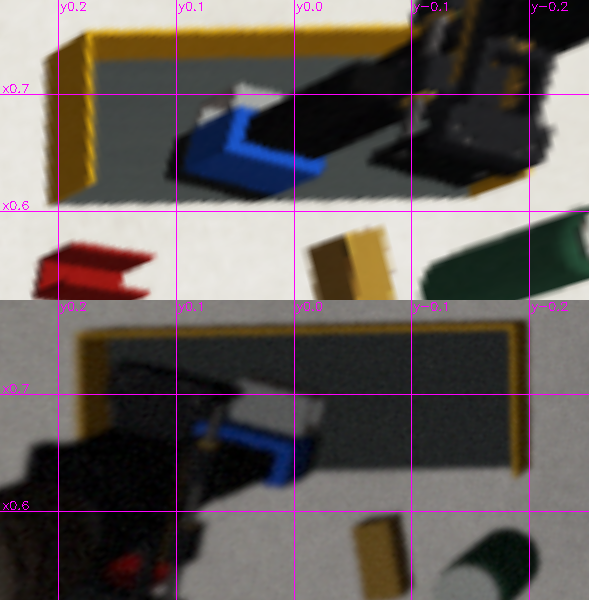

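The steel tube is inside the pan at about (.695,.025). I'm retreating, lifting and going behind the brass bar.

Call:
drive_tool([
  [0, 0.2, 0, 0],
  [0, 0.45, 0, 0],
  [0, 0.7, 0, 0],
  [0, 0.85, 0, 0],
  [0, 0.85, -0.3, 0],
  [0, 0.85, -0.6, -0.06],
  [0, 0.85, -0.6, -0.13],
  [0, 0.85, -0.6, -0.13],
])

```text
time_s: 11.95
tcp_pos: [0.5519, 0.0584, 0.2137]
ee_rot: [[0.001, -1.0, 0.001], [-1.0, -0.001, 0.001], [-0.001, -0.001, -1.0]]
wrist_force: [-0.1, 0.2, -2.5]
gripper_width: 0.273
```

Call:
drive_tool([
  [0.4, 0.3, 0, 0],
  [0.8, 0.6, 0, 0],
  [1, 0.725, 0, 0],
  [1, 0.725, 0, 0],
  [1, 0.725, 0.2, 0],
  [1, 0.725, 0.4, 0],
  [1, 0.725, 0.55, 0],
  [1, 0.725, 0.61, 0],
  [1, 0.725, 0.61, 0],
])

```text
time_s: 13.08
tcp_pos: [0.4662, -0.0616, 0.1398]
ee_rot: [[0.003, -1.0, 0.0], [-1.0, -0.003, -0.0], [0.0, -0.0, -1.0]]
wrist_force: [-0.7, 0.2, -2.4]
gripper_width: 0.27
```

Call:
drive_tool([
  [0, -0.1, 0, 0],
  [0, -0.2, 0, 0],
  [0, -0.3, 0, 0],
  [0, -0.4, 0, 0],
  [0, -0.5, 0, 0],
  [0, -0.6, 0, 0],
  [0, -0.7, 0, 0],
  [0, -0.8, 0, 0],
  [0, -0.9, 0, 0],
  [0, -1, 0, 0],
])

```text
time_s: 14.32
tcp_pos: [0.5864, -0.0616, 0.1398]
ee_rot: [[0.003, -1.0, -0.0], [-1.0, -0.003, -0.0], [0.0, 0.0, -1.0]]
wrist_force: [-0.7, -0.3, -3.4]
gripper_width: 0.273
```

Call:
drive_tool([
  [0, -0.1, 0, 0],
  [0, -0.2, 0, 0],
  [0, -0.3, 0, 0],
  [0, -0.4, 0, 0],
  [0, -0.5, 0, 0],
  [0, -0.54, 0, 0],
  [0, -0.54, 0, 0],
])

```text
time_s: 15.2
tcp_pos: [0.6512, -0.0614, 0.14]
ee_rot: [[0.003, -1.0, 0.002], [-1.0, -0.003, 0.0], [-0.0, -0.002, -1.0]]
wrist_force: [0.7, -0.4, -3.2]
gripper_width: 0.281
```

Call:
drive_tool([
  [0, 0.25, 0, 0],
  [0, 0.5, 0, 0],
  [0, 0.75, 0, 0],
  [0, 0.9, -0.3, 0],
  [0, 0.9, -0.6, 0],
  [-0.5, 0.9, -0.6, 0.09],
  [-1, 0.9, -0.6, 0.18],
  [-1, 0.9, -0.6, 0.218],
  [-1, 0.9, -0.6, 0.218],
])

```text
time_s: 16.32
tcp_pos: [0.5422, 0.0592, 0.2124]
ee_rot: [[-0.417, -0.909, 0.002], [-0.909, 0.417, 0.001], [-0.001, -0.001, -1.0]]
wrist_force: [0.6, -1.1, -1.7]
gripper_width: 0.278
```

Call:
drive_tool([
  [-0.38, 0.4, 0, 0],
  [-0.755, 0.79, 0, 0],
  [-0.755, 0.79, 0, 0],
  [-0.755, 0.79, 0, 0],
  [-0.755, 0.79, 0.2, 0],
  [-0.755, 0.79, 0.4, 0],
  [-0.755, 0.79, 0.55, 0],
  [-0.755, 0.79, 0.6, 0],
  [-0.755, 0.79, 0.6, 0],
])

```text
time_s: 17.45
tcp_pos: [0.4946, 0.1794, 0.14]
ee_rot: [[-0.421, -0.907, 0.0], [-0.907, 0.421, -0.0], [0.0, -0.0, -1.0]]
wrist_force: [-0.5, -0.5, -3.7]
gripper_width: 0.275
```

Call:
drive_tool([
  [0, -0.1, 0, 0],
  [0, -0.2, 0, 0],
  [0, -0.3, 0, 0],
  [0, -0.4, 0, 0],
  [0, -0.5, 0, 0],
  [0, -0.6, 0, 0],
  [0, -0.7, 0, 0],
  [0, -0.8, 0, 0],
  [0, -0.9, 0, 0],
  [0, -1, 0, 0],
])

```text
time_s: 18.7
tcp_pos: [0.6036, 0.1296, 0.1398]
ee_rot: [[-0.42, -0.908, -0.0], [-0.908, 0.42, -0.0], [0.0, 0.0, -1.0]]
wrist_force: [-1.0, 1.2, -2.9]
gripper_width: 0.276
```

Call:
drive_tool([
  [0, -0.1, 0, 0],
  [0, -0.2, 0, 0],
  [0, -0.3, 0, 0],
  [0, -0.4, 0, 0],
  [0, -0.46, 0, 0],
  [0, -0.5, 0, 0],
  [0, -0.5, 0, 0],
])

```text
time_s: 19.58
tcp_pos: [0.6578, 0.1046, 0.1398]
ee_rot: [[-0.42, -0.908, 0.001], [-0.908, 0.42, -0.0], [-0.0, -0.001, -1.0]]
wrist_force: [-1.0, 0.9, -2.6]
gripper_width: 0.277
```

Call:
drive_tool([
  [0, 0.25, 0, 0],
  [0, 0.5, 0, 0],
  [0, 0.75, 0, 0],
  [0, 1, 0, 0],
  [0, 1, 0, 0],
])

```text
time_s: 20.2
tcp_pos: [0.5469, 0.1558, 0.1404]
ee_rot: [[-0.417, -0.909, -0.0], [-0.909, 0.417, 0.0], [0.0, 0.0, -1.0]]
wrist_force: [0.8, 0.5, -1.9]
gripper_width: 0.276
```

```bash
python3 top.py p2
```

```text
(no output)
```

View pics/p2.png

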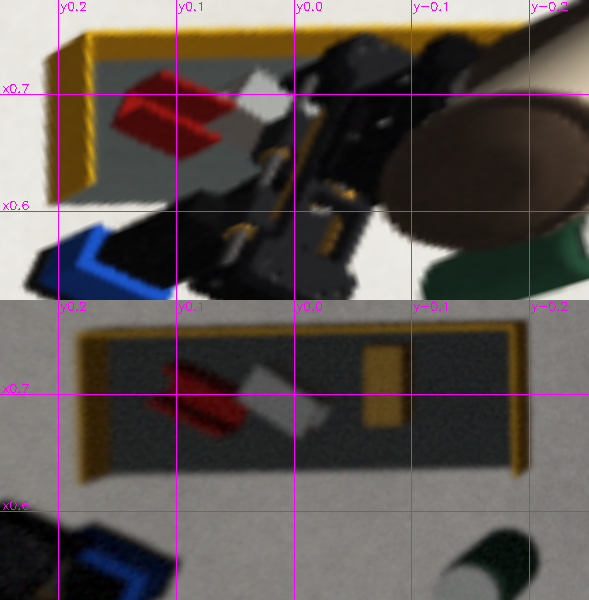

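All three are in the pan: brass (.71,−.075), steel (.69,.01), red (.70,.085), each about 35 mm past the mouth. I'm setting the sweeper down outside the pan.

Call:
drive_tool([
  [0, 0.25, 0, 0],
  [0, 0.5, 0, 0],
  [0, 0.5, 0, 0],
  [0, 0.5, 0.015, 0],
  [0, 0.5, 0.015, 0],
])

```text
time_s: 20.98
tcp_pos: [0.4954, 0.1804, 0.1385]
ee_rot: [[-0.42, -0.907, 0.002], [-0.907, 0.42, 0.001], [-0.002, -0.001, -1.0]]
wrist_force: [0.1, 0.1, 0.0]
gripper_width: 0.276
```

Call:
drive_tool([
  [0, 0, 0, 0],
  [0, 0, 0, 0],
  [0, 0, 0, 0],
  [0, 0, 0, 0],
  [0, 0, -0.15, 0],
  [0, 0, -0.4, 0],
  [0, 0, -0.8, 0],
  [0, 0, -1, 0],
  [0, 0, -1, 0.09],
  [0, 0, -1, 0.18],
], fingers=87)

```text
time_s: 22.22
tcp_pos: [0.4939, 0.1803, 0.2586]
ee_rot: [[-0.717, -0.697, 0.001], [-0.697, 0.717, 0.001], [-0.001, 0.0, -1.0]]
wrist_force: [-0.5, -0.0, 0.0]
gripper_width: 1.0
```

Call:
drive_tool([
  [0.3, -0.3, -0.3, 0.09],
  [0.6, -0.6, -0.6, 0.18],
  [0.93, -0.955, -0.7, 0.27],
  [0.93, -0.955, -0.7, 0.36],
  [0.93, -0.955, -0.7, 0.386],
  [0.93, -0.955, -0.7, 0.386],
])

```text
time_s: 22.98
tcp_pos: [0.4948, 0.0201, 0.3421]
ee_rot: [[-1.0, -0.006, 0.0], [-0.006, 1.0, 0.0], [-0.0, 0.0, -1.0]]
wrist_force: [-0.4, 0.5, 0.6]
gripper_width: 0.995
```

Call:
drive_tool([
  [0, -0.5, 0, 0],
  [0, -1, 0, 0],
  [0, -1, 0, 0],
])

```text
time_s: 23.35
tcp_pos: [0.4953, -0.1024, 0.3418]
ee_rot: [[-1.0, -0.002, -0.001], [-0.002, 1.0, -0.0], [0.001, -0.0, -1.0]]
wrist_force: [-0.6, 0.4, -0.2]
gripper_width: 0.997
```

Call:
drive_tool([
  [0, -0.5, 0, 0],
  [0, -1, 0, 0],
  [0, -1, 0, 0],
])

```text
time_s: 23.72
tcp_pos: [0.4963, -0.2218, 0.3414]
ee_rot: [[-1.0, -0.003, -0.001], [-0.003, 1.0, -0.0], [0.001, -0.0, -1.0]]
wrist_force: [-0.4, 0.0, -0.8]
gripper_width: 1.001
```

Call:
drive_tool([
  [0, -0.5, 0, 0],
  [0.04, -1, 0, 0],
  [0.04, -1, 0, 0],
])

```text
time_s: 24.1
tcp_pos: [0.4923, -0.3413, 0.341]
ee_rot: [[-1.0, -0.003, -0.001], [-0.003, 1.0, 0.0], [0.001, 0.0, -1.0]]
wrist_force: [-0.0, 0.6, -0.7]
gripper_width: 0.996
```

Call:
drive_tool([
  [0, -0.4, 0.2, 0],
  [0, -0.4, 0.2, 0],
  [0, -0.4, 0.2, 0],
])

```text
time_s: 24.48
tcp_pos: [0.4932, -0.3862, 0.3183]
ee_rot: [[-1.0, -0.008, -0.0], [-0.008, 1.0, 0.0], [0.0, 0.0, -1.0]]
wrist_force: [0.4, 0.4, 0.5]
gripper_width: 1.0
```

```bash
python3 look.py w4
python3 - <<'E'
from h import *
c,s=pickle.load(open('w4.pkl','rb'));print(s['ee_rot'].round(3))
a=ortho(c,.40,.58,-.48,-.28,.104,.5,s); b=ortho(c,.40,.58,-.48,-.28,.061,.5,s)
cv2.imwrite('pics/o4.png',np.hstack([grid(a,.58,-.28,.5)[:,:400],grid(b,.58,-.28,.5)[:,:400]]))
E
```

```text
24.475 [ 0.4932 -0.3862  0.3183] [-23.3  21.3   3.1  -0.  -71.8 -66.3]
[[-1.    -0.008 -0.   ]
 [-0.008  1.     0.   ]
 [ 0.     0.    -1.   ]]
```

View pics/o4.png

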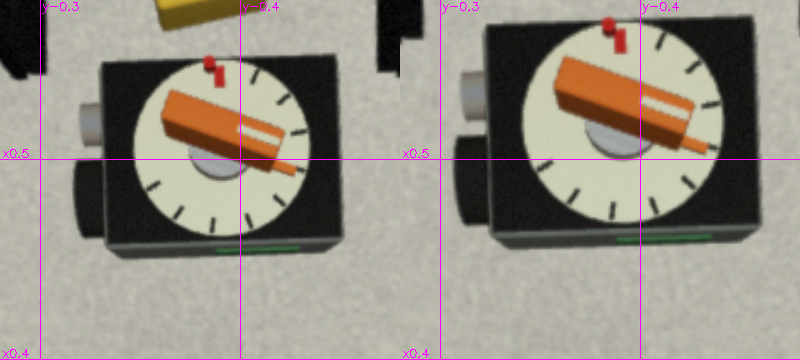

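The knob axis is at (.518,−.391). The pointer is at about −109° and the zero mark at about +1.7°, so roughly 111° counterclockwise is needed. I'm aligning the jaws across the bar.

Call:
drive_tool([
  [-0.1, -0.02, 0.3, -0.09],
  [-0.21, -0.04, 0.6, -0.18],
  [-0.21, -0.04, 0.7, -0.27],
  [-0.21, -0.04, 0.7, -0.36],
  [-0.21, -0.04, 0.7, -0.45],
  [-0.21, -0.04, 0.7, -0.54],
  [-0.21, -0.04, 0.7, -0.62],
  [-0.21, -0.04, 0.7, -0.62],
  [-0.21, -0.04, 0.7, -0.62],
])

```text
time_s: 25.65
tcp_pos: [0.5182, -0.3916, 0.2348]
ee_rot: [[-0.32, -0.947, 0.001], [-0.947, 0.32, -0.0], [0.0, -0.001, -1.0]]
wrist_force: [0.2, 0.4, 0.4]
gripper_width: 0.998
```

```bash
python3 look.py w5
python3 - <<'E'
from h import *
c,s=pickle.load(open('w5.pkl','rb'));R=s['ee_rot'];print(R.round(3))
hsv=cv2.cvtColor(c['color'],cv2.COLOR_BGR2HSV)
# bright orange top face only (fall back prints for two thresholds)
for v in (120,150,180):
    m=cv2.inRange(hsv,(3,150,v),(18,255,255)); ys,xs=np.nonzero(m); 
    if len(xs)<20: continue
    P=cast(c,np.c_[xs,ys],.104,s)[:,:2]; P=P[np.hypot(*(P-[.518,-.391]).T)<.045]
    if len(P)<20: continue
    print(v,len(P),P.mean(0).round(4),[np.round(q,1) for q in cv2.minAreaRect((P*1000).astype(np.float32))])
cv2.imwrite('pics/w5.png',c['color'])
E
```

```text
25.65 [ 0.5182 -0.3916  0.2348] [-22.8  26.8  -0.5  -0.  -62.6   4.2]
[[-0.32  -0.947  0.001]
 [-0.947  0.32  -0.   ]
 [ 0.    -0.001 -1.   ]]
120 1436 [ 0.5185 -0.3922] [array([ 528.5, -402.7]), array([74.5, 41.5]), np.float64(70.1)]
150 1399 [ 0.5186 -0.3917] [array([ 528.7, -402.6]), array([74.3, 41.4]), np.float64(71.3)]
180 1217 [ 0.5183 -0.3918] [array([ 526.5, -402.4]), array([73.5, 36.6]), np.float64(70.6)]
```

View pics/w5.png

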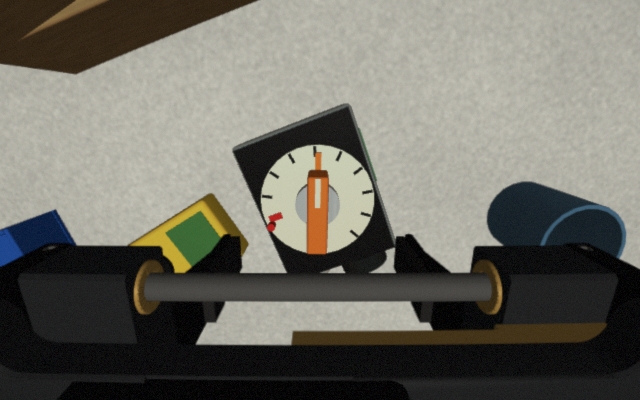

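The bar is vertical at column 317, centred between the fingers and aligned with the tool. I'm descending and gripping.

Call:
drive_tool([
  [0, 0, 0.25, 0],
  [0, 0, 0.5, 0],
  [0, 0, 0.65, 0],
  [0, 0, 0.715, 0],
  [0, 0, 0.715, 0],
])

```text
time_s: 26.32
tcp_pos: [0.5179, -0.3925, 0.1483]
ee_rot: [[-0.319, -0.948, -0.0], [-0.948, 0.319, -0.0], [0.0, -0.0, -1.0]]
wrist_force: [0.3, -0.1, 0.1]
gripper_width: 1.001
```

Call:
drive_tool([
  [0, 0, 0, 0],
  [0, 0, 0, 0],
  [0, 0, 0, 0],
  [0, 0, 0, 0],
  [0, 0, 0, 0],
  [0, 0, 0, 0],
  [0, 0, 0, 0],
  [0, 0, 0, 0],
  [0, 0, 0, 0],
  [0, 0, 0, 0],
], fingers=0)

```text
time_s: 27.58
tcp_pos: [0.5183, -0.3925, 0.1483]
ee_rot: [[-0.319, -0.948, 0.001], [-0.948, 0.319, -0.001], [0.0, -0.001, -1.0]]
wrist_force: [2.7, -1.4, -1.6]
gripper_width: 0.182
```

Call:
drive_tool([
  [0, 0, 0, -0.08],
  [0, 0, 0, -0.16],
  [0, 0, 0, -0.24],
  [0, 0, 0, -0.32],
  [0, 0, 0, -0.4],
  [0, 0, 0, -0.48],
  [0, 0, 0, -0.56],
  [0, 0, 0, -0.64],
  [0, 0, 0, -0.72],
  [0, 0, 0, -0.8],
])

```text
time_s: 28.82
tcp_pos: [0.5198, -0.3918, 0.1483]
ee_rot: [[0.958, -0.286, 0.005], [-0.286, -0.958, -0.0], [0.005, -0.001, -1.0]]
wrist_force: [6.4, 3.2, -2.4]
gripper_width: 0.18
```

Call:
drive_tool([
  [0, 0, 0, -0.04],
  [0, 0, 0, -0.08],
  [0, 0, 0, -0.12],
  [0, 0, 0, -0.15],
  [0, 0, 0, -0.15],
  [0, 0, 0, -0.15],
])

```text
time_s: 29.58
tcp_pos: [0.5199, -0.3914, 0.1483]
ee_rot: [[1.0, 0.005, 0.005], [0.005, -1.0, 0.0], [0.005, 0.0, -1.0]]
wrist_force: [6.0, 3.2, -2.0]
gripper_width: 0.179
```

```bash
python3 -c "
from station import telemetry as t; s=t.sense(); print(s['moment'],s['wrist_force'],s['ee_rot'].round(3),s['joints'])"
```

```text
[ 0.8811429  -1.70653072  0.06382408] [ 6.00861198  3.17074725 -2.04763608] [[ 1.     0.005  0.005]
 [ 0.005 -1.     0.   ]
 [ 0.005  0.    -1.   ]] [-22.79600998  31.53905367  -5.95334294  -0.13100112 -52.26446297
 113.16932792]
```

The vertical moment is 0.06 N m, which is just friction, so it isn't at the stop yet. I'm creeping further.

Call:
drive_tool([
  [0, 0, 0, -0.01],
  [0, 0, 0, -0.02],
  [0, 0, 0, -0.03],
  [0, 0, 0, -0.03],
])

```text
time_s: 30.08
tcp_pos: [0.5199, -0.3913, 0.1483]
ee_rot: [[0.998, 0.063, 0.005], [0.063, -0.998, 0.0], [0.005, -0.0, -1.0]]
wrist_force: [6.7, 3.3, -2.5]
gripper_width: 0.181
```

```bash
python3 -c "
from station import telemetry as t; s=t.sense(); print(s['moment'],s['wrist_force'],s['ee_rot'][:2,0].round(3),s['joints'])"
```

```text
[ 0.92057276 -1.7023218  -0.50621599] [ 6.74434441  3.26480066 -2.51294825] [0.998 0.063] [-22.80461625  31.53168118  -5.94703288  -0.17488101 -52.25847426
 116.51408233]
```

A moment of −0.5 N m means it's firmly at the stop. I'm releasing straight up and checking.

Call:
drive_tool([
  [0, 0, 0, 0],
  [0, 0, 0, 0],
  [0, 0, 0, 0],
  [0, 0, 0, 0],
  [0, 0, -0.2, 0],
  [0, 0, -0.5, 0],
  [0, 0, -1, 0],
  [0, 0, -1, 0],
  [0, 0, -1, 0],
], fingers=87)

```text
time_s: 31.2
tcp_pos: [0.5173, -0.3921, 0.2681]
ee_rot: [[0.998, 0.064, 0.0], [0.064, -0.998, 0.001], [0.0, -0.001, -1.0]]
wrist_force: [-0.4, -0.1, -0.1]
gripper_width: 0.991
```

```bash
python3 look.py w6
python3 - <<'E'
from h import *; from station import capture
c,s=pickle.load(open('w6.pkl','rb')); a=ortho(c,.42,.62,-.49,-.29,.104,.7,s)
c=capture('side'); b=c['color'][110:310,180:420]
c2=capture('scene'); d=c2['color'][100:400,170:430]
im=np.zeros((600,800,3),np.uint8); im[:a.shape[0],:a.shape[1]]=a; b=cv2.resize(b,None,fx=1.6,fy=1.6); im[:b.shape[0],400:400+b.shape[1]]=b; d=cv2.resize(d,None,fx=.9,fy=.9); im[320:320+d.shape[0],:d.shape[1]]=d
q=cv2.resize(pickle.load(open('w6.pkl','rb'))[0]['color'],(400,250)); im[340:590,400:800]=q
cv2.imwrite('pics/f1.png',im)
E
```

```text
31.2 [ 0.5173 -0.3921  0.2681] [-22.9  25.3   2.1  -0.  -66.8 116.6]
```

View pics/f1.png

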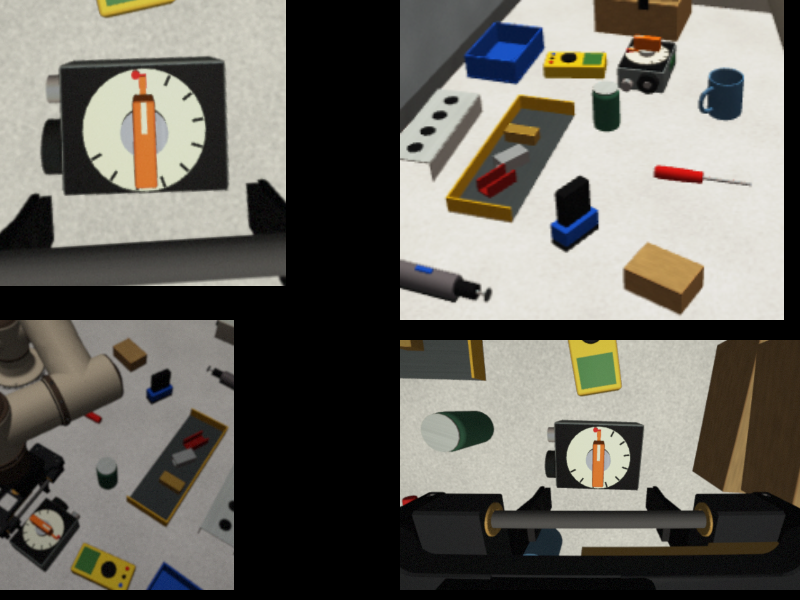

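The pointer sits on the red mark against the pin. The sweeper stands outside the pan, the offcuts are inside, and the bystanders haven't moved. I'm handing in.

```bash
python3 -c "
from station import order,telemetry; print(order.finish_job(), telemetry.sense()['time_s'])"
```

```text
the job is handed in; nothing more can be done
the job is handed in; nothing more can be done
```

The job is done and handed in at about 31 s of the 72 s allowed.

- **Offcuts:** I swept the steel tube, then the brass bar, then the red channel into the pan, touching them only with the sweeper. In the top view each sits about 35 mm inside the mouth.
- **Sweeper:** it stands upright on the bench at about (0.495, 0.18), outside the pan.
- **Knob:** I turned it counterclockwise about 112°, until the moment about the knob's axis rose to about 0.5 N m against the stop. After release, the wrist view shows the pointer on the red mark, touching the pin.
- **Last checks:** by eye, the final pictures show the can, tools, carton and mug where they started. The gripper was open and clear of everything, with about zero wrist force. Wrist force readings stayed within about 8 N.

None of the checks failed. Early position estimates from the fixed cameras differed by 1–2 cm, so I used the closer wrist views instead.

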